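Flip the length stop down and register the moulding against fence and stop

ROBOT

A 6-joint arm with a two-finger parallel gripper is mounted at the origin on the work surface. World frame = base frame: x ahead of the robot, y to its left, z up, the work surface at z = 0. Lengths are in mm, angles in degrees, forces in N, time in s.
With the tool pointing down it reaches from about 300 to 1000 mm from the base axis. Payload 5.1 kg.
Tool frame: the origin (TCP) lies at the very end of the fingers, on their centre line; the grasp point (between the pads) lies 19 mm behind it; y points along the fingers, z is the direction in which the jaws open and shut, and the axes are right-handed (so a half turn about y gives the same grasp; the last joint's range is limited). The gripper opens to 95 mm and grips with 3 to 60 N. Pads are 20 mm wide; open, the fingers measure 119 mm over their backs; the gripper's body (75 mm by 180 mm) begins 59 mm behind the grasp point.
Start: joints at [-69.878, 7.093, 94.555, -0, 78.352, -4.733], TCP at [273.177, -589.796, 214.656] pointing down, gripper open.
Joint ranges: [-149.61, 149.61], [-58.7, 133.49], [1.44, 155.28], [-77.14, 257.14], [18.33, 153.61], [-166.67, 166.67]. Speed limits (degrees/s): [147.25, 147.25, 180, 180, 180, 180].

INTERFACE

Orientations are given as [roll, pitch, yaw] about the fixed x, y, z axes, in that order (R = Rz(yaw) Ry(pitch) Rx(roll)).
In Python, from workcell import bot, readout, get_image, calibration, ticket gives the robot as it stands. The module is installed in compiled form; this text tells all that it offers. Calls block until the motion is done:
- bot.movep(position, orientation): joint-space move of the TCP to a pose.
- bot.move_linear(position, rotation=None, rate=150, threshold=None): straight line of the TCP; rotation=None keeps the orientation; rate is the mean speed in mm/s. With threshold (N) it stops when the force on the tool has changed by that much, and returns True; else False.
- bot.move_j(angles): joint-space move.
- bot.grip(opening, squeeze=None): opening from 0.0 (shut) to 1.0 (fully open); squeeze is the grip in N (None keeps the last); returns when the fingers have stopped.
- bot.wait(seconds).
- bot.ik(position, orientation): joint angles nearest the present ones, or None.
- readout.get_state(): the state.
- get_image(name): name is "scene" or "top"; returns (picture, depth): 384x512x3 uint8, red, green, blue; 384x512 float32, mm along the optical axis (not along the pixel's ray), 0 where there is no reading.
- calibration(name): a dict with "mtx" (3x3 intrinsics, pixels), "world_from_camera" (4x4, takes a point from camera to world coordinates). Camera axes: x right, y down, z forward; pixel columns grow to the right and rows downward; lengths in mm; the calibration is good to about 2 mm. A picture is of the moment at which its call begins. calibration takes no time and is no camera call.
A pose or a line that the arm cannot do raises bot.PlanningError and nothing moves.
- ticket.job_done(): hands the job in, once; it reports no verdict.
The state is a dict: "clock": time; "joint_pos": joint angles; "joint_velocities": joint speeds; "joint_torque": joint torques, N m; "position": TCP position; "tcp_rot": TCP orientation; "wrist_force": force on the tool from outside, world axes, zero at the start; "wrist_torque": the same for the moment, N m; "opening": opening from 0.0 (shut) to 1.0 (fully open).
Only numpy, scipy, OpenCV 4.12 (cv2) and the standard library are available. Lean on these libraries where they do the work, as an engineer would, in place of code of your own. Each camera call takes 0.05 s, during which the arm holds its last target.

TASK

Set up the cut on the cut-off jig: swing the red flip stop all the way down in front of the fence, then slide the dark moulding back against the fence and along it until its left end butts against the stop, and press it firmly but gently home into that corner, against both at once, for a moment. Do not ram or force the stop (10 to 15 N is a good push; over 20 N dents the end and shifts the setting). Let go and leave the moulding standing square and tight against fence and stop, the stop down, and everything else where it is. Slide the moulding upright on the bed: do not lift it off or tip it.

Things in the scene. Friction and masses are not known exactly. Their poses are not given: they have to be found in the camera images.
- jig: cut-off jig fixed to the table, placed and turned differently each time: plywood bed, 230 mm deep (its x, -120 to +110 mm), 560 mm long (its y), 18 mm thick, with a dark saw-kerf line at y = -30 mm. Origin under the bed's middle; x points to the fence (away from the robot), y along the fence to the left, z up
- fence: aluminium fence fixed on the bed, 30 mm high above the bed, 30 mm deep, 560 mm long, cut by a 4 mm kerf at y = -30 mm. Origin on its front face (towards the robot), at bed level, mid length; axes as the jig's, so the front face is x = 0 and the fence fills x = 0 to 30 mm
- stop: black carriage of the flip stop, clamped at a different place on the fence each time, up to 64 mm above the bed. Origin on the fence's front-face plane at bed level; axes as the jig's. With the flag down, its right face, which the stock meets, is y = 0 and it fills y = 0 to 11 mm. All else of it lies left of this face: hinge knuckle y 12 to 28 mm, x -7 to +12 mm; clamp block with knob y 12 to 52 mm, x +2 to +38 mm
- flag (a joint): angle of the red flip flag about its hinge, which runs along the fence (jig's y) 58 mm above the bed: 0 = fully down in front of the fence, on its end stop; positive = swung towards the robot and up; 3.14 = straight up. Starts at 2.0 to 2.45. Friction hinge: it stays where left; turning takes about 0.09 N m (2 to 4 N at its foot). Rigid along the fence
- flag_hinge (a point): point on the hinge axis of the flag, in the middle of its 11 mm thickness; the orientation given is the flag's: its y lies along the hinge, its -z points from the hinge to the foot of the flag
- flag_grip (a point): point on the flag's wide foot where it can be pinched across its 11 mm thickness (along the fence): 29 mm from the hinge along the flag's -z and 18 mm along its -x. The foot reaches from 2.5 to 32.5 mm from the hinge along -x and 20 to 53 mm along -z, so to 5 mm above the bed when down; a 13 mm wide arm joins it to the hinge
- stock: the work piece: dark wooden moulding, 230 mm long (its y), 64 mm tall, standing on the bed 3 to 10 cm in front of the fence, 7 to 20 cm short of the stop, turned a little; 0.17 to 0.34 kg. Lower 28 mm is 24 mm thick (x -12 to +12 mm), upper 36 mm is 16 mm thick (x -4 to +12). Origin under its middle; x points to its flat back, y to its left end. Slide it upright on the bed
- stock_grip (a point): middle of the stock's thin upper part (16 mm thick along the stock's x), 55 mm above its underside, so 25 mm above the fence's top; here it can be gripped across its thickness with the fingers above the fence
- stock_end (a point): middle of the stock's left-hand end face, 20 mm above its underside; this face meets the flag
- stock_back (a point): point on the stock's flat back at mid length, 15 mm above its underside; the back meets the fence
- offcut: finished short piece of the same moulding (24 x 50 x 64 mm) standing on the left front of the bed, origin under its middle
- plaque_a: dark wooden plaque of lobed outline, about 214 x 168 x 18 mm, lying in front on the left, origin under its middle
- glue: yellow glue bottle with red cap, 60 mm across, 170 mm tall, standing to the left of the jig, origin under its middle
- tape: yellow roll of masking tape lying flat, 96 mm across, 24 mm high, left of the jig, origin under its middle
- sander: cork sanding block 120 x 65 x 22 mm lying right of the jig, origin under its middle
- square: try square, wooden stock 110 mm and steel blade 150 mm, 20 mm high, lying in front on the right, origin under its wooden stock
- saw: pull saw, 500 mm long with light wooden handle, lying to the right of the jig, 28 mm high, origin at the joint of blade and handle
Things that resemble listed ones, but are neither listed nor needed, are in the scene too. Of the things shaped like the stock, the wooden one is meant.

How it is judged:
By the outcome, as a careful person would: the job done as asked, in the order asked, and still so for the second after the job is handed in, with the robot touching nothing.
It also fails if it takes over 72 s, if anything falls off the work surface, if the arm or the gripper's body presses on something with over 40 N, if the wrist force passes 120 N, or if a joint passes its speed limit or range.

## Working session

There is one attempt and no reset: what is moved stays moved. The work goes in short steps, each a Python script; the robot and the scene stay as the last script left them, time stands still between calls to the robot, and variables do not carry over. Pictures are saved under pics/ and viewed, and the job is handed in when it is done.

```bash
mkdir -p pics; python3 - <<'E'
from workcell import bot, readout, get_image, calibration, ticket
import cv2,numpy as np
for n in("scene","top"):
    p,d=get_image(n); np.savez(f"{n}0.npz",p=p,d=d)
    cv2.imwrite(f"pics/{n}0.png",cv2.resize(p[:,:,::-1],None,fx=1.5,fy=1.5,interpolation=cv2.INTER_CUBIC))
    c=calibration(n);print(n,np.round(c["mtx"],1).tolist(),np.round(c["world_from_camera"],3).tolist(), (d==0).mean())
s=readout.get_state();print(s)
E
```

```text
scene [[360.1, 0.0, 255.1], [0.0, 360.1, 199.4], [0.0, 0.0, 1.0]] [[-0.302, 0.793, -0.53, 1052.757], [0.953, 0.252, -0.167, 183.272], [0.002, -0.555, -0.832, 1033.052], [0.0, 0.0, 0.0, 1.0]] 0.004140218098958333
top [[464.2, 0.0, 247.9], [0.0, 464.2, 189.5], [0.0, 0.0, 1.0]] [[-0.029, -0.988, 0.15, 205.477], [-0.999, 0.031, 0.012, -12.048], [-0.016, -0.149, -0.989, 1569.071], [0.0, 0.0, 0.0, 1.0]] 0.004099527994791667
{'clock': 0.1, 'joint_pos': array([-6.98799699e+01,  7.13025330e+00,  9.46242365e+01, -2.21604855e-03,
        7.83517618e+01, -4.73324928e+00]), 'joint_velocities': array([-0.00420448, -0.20355699, -0.13796148,  0.06690155, -0.03140863,
       -0.06826563]), 'joint_torque': array([ 4.57868664e-04, -4.18881261e+01, -3.61096072e+01,  7.76928244e-02,
        4.61628602e-02, -6.50361881e-05]), 'position': array([ 272.95378018, -589.28684029,  213.52523767]), 'tcp_rot': array([-9.01060683e+01,  6.60536614e-03, -1.55146277e+02]), 'wrist_force': array([-0.13185245, -0.0041017 ,  0.26981363]), 'wrist_torque': array([-0.02010982, -0.03875183, -0.00700053]), 'opening': 0.9975629280480719}
```

View pics/scene0.png

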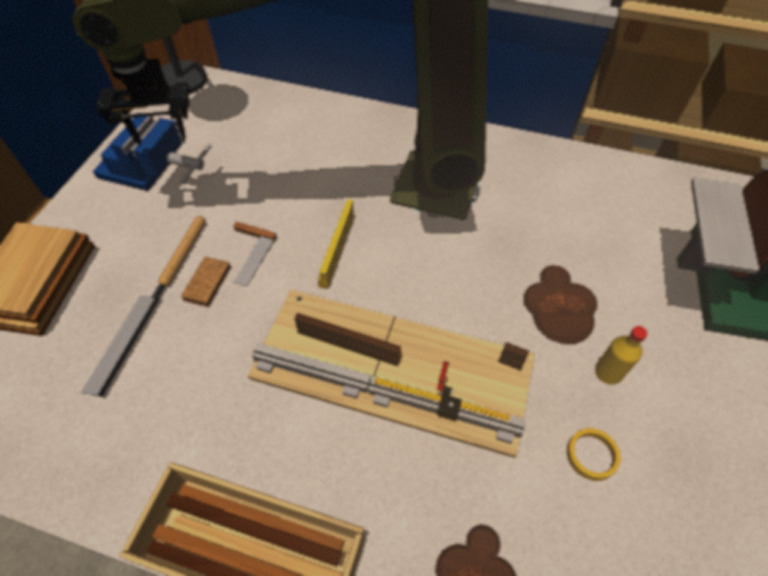

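View pics/top0.png

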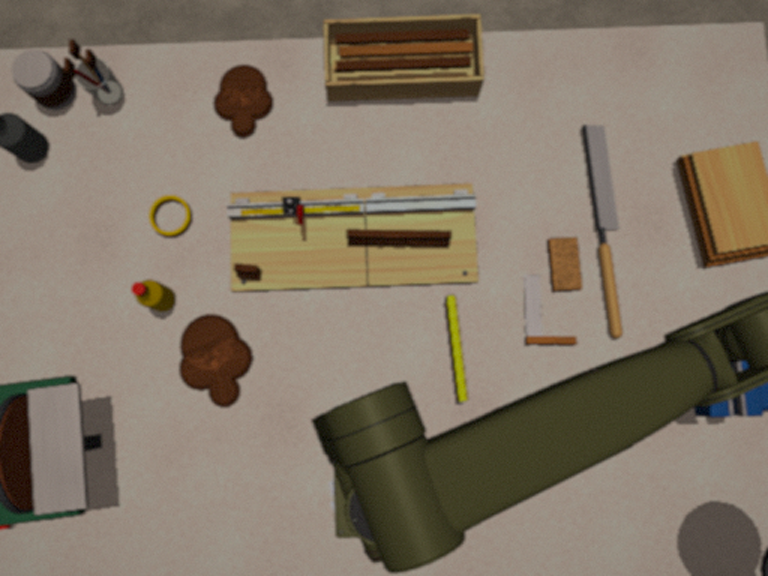

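The scene view shows the jig at about (390,370), with the dark moulding on the bed at (345,338). The red flag at (443,377) is raised on the black stop at (450,402). In the top view the stock is at (398,238), the flag at (301,213) and the offcut at (247,271). Look-alikes in the top view are the yellow bar at (456,348) and the mouldings in the tray at (403,50). Next I'll confirm this in enlarged crops and measure.

```bash
cat > h.py <<'E'
import numpy as np,cv2
from workcell import bot, readout, get_image, calibration, ticket
def ray(n,uv,z):
    c=calibration(n);K=c["mtx"];T=c["world_from_camera"]
    uv=np.atleast_2d(np.asarray(uv,float))
    d=np.c_[(uv-[K[0,2],K[1,2]])/[K[0,0],K[1,1]],np.ones(len(uv))]@T[:3,:3].T
    o=T[:3,3]; return o+d*((z-o[2])/d[:,2])[:,None]
def proj(n,P):
    c=calibration(n);K=c["mtx"];T=c["world_from_camera"]
    p=(np.atleast_2d(P)-T[:3,3])@T[:3,:3]; return p[:,:2]/p[:,2:]*[K[0,0],K[1,1]]+[K[0,2],K[1,2]]
def cloud(n,d):
    c=calibration(n);K=c["mtx"];T=c["world_from_camera"]
    v,u=np.mgrid[:384,:512]
    q=np.stack([(u-K[0,2])/K[0,0]*d,(v-K[1,2])/K[1,1]*d,d],-1)
    return q@T[:3,:3].T+T[:3,3]
def crop(n,p,x0,y0,x1,y1,f,name):
    cv2.imwrite("pics/"+name,cv2.resize(p[y0:y1,x0:x1,::-1],None,fx=f,fy=f,interpolation=cv2.INTER_CUBIC))
E
python3 - <<'E'
from h import *
T=np.load("top0.npz");S=np.load("scene0.npz")
crop("top",T["p"],145,115,325,200,4.4,"topc.png")
crop("scene",S["p"],160,190,360,305,4,"scc.png")
for n,D in(("top",T),("scene",S)):
    X=cloud(n,D["d"])
    hsv=cv2.cvtColor(D["p"],cv2.COLOR_RGB2HSV)
    u0,v0,u1,v1=(140,110,330,200) if n=="top" else (160,185,365,310)
    w=np.zeros((384,512),bool);w[v0:v1,u0:u1]=1
    bed=w&(hsv[...,0]>12)&(hsv[...,0]<26)&(hsv[...,1]>70)&(hsv[...,2]>130)
    m=cv2.morphologyEx(bed.astype(np.uint8),cv2.MORPH_CLOSE,np.ones((7,7)))
    k,l,st,_=cv2.connectedComponentsWithStats(m);i=1+st[1:,4].argmax();print(n,st[i],"bedz",np.median(X[...,2][(l==i)&bed]))
    c=max(cv2.findContours((l==i).astype(np.uint8),0,2)[0],key=cv2.contourArea)
    print("rect",cv2.minAreaRect(ray(n,c[:,0,:],18)[:,:2].astype(np.float32)))
    red=w&((hsv[...,0]<6)|(hsv[...,0]>174))&(hsv[...,1]>150)&(hsv[...,2]>90)
    v,u=np.nonzero(red);print("red",len(u),u.min(),u.max(),v.min(),v.max(),"z",np.percentile(X[red][:,2],[5,50,95]), X[red].mean(0))
E
```

```text
top [ 153  122  166   72 7525] bedz 18.06759681991798
rect ((553.3480834960938, 48.126373291015625), (228.79391479492188, 559.7581787109375), 0.4156751334667206)
red 15 199 201 137 143 z [102.0306209  128.15073658 564.59623822] [564.66993542 144.31841415 218.68039593]
scene [ 165  185  192  120 9303] bedz 18.650965748708586
rect ((534.5020751953125, 48.4005126953125), (283.9551696777344, 562.0872802734375), 0.18162091076374054)
red 29 293 297 242 258 z [ 92.74427989 120.17658747 132.99745805] [597.71647766 156.96500568 115.70044431]
```

View pics/topc.png

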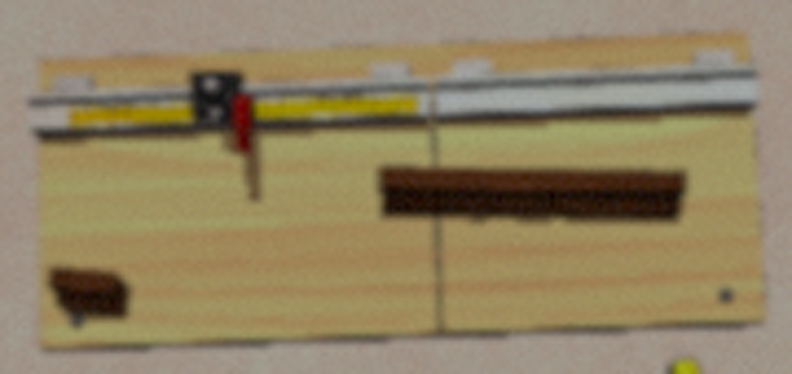

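View pics/scc.png

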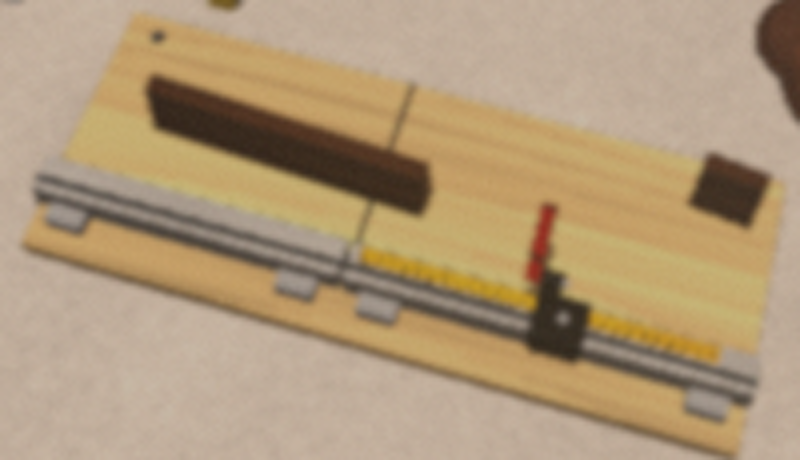

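The crops confirm the dark wooden moulding on the bed in front of the fence. The flag is raised and points towards the robot. Next come line fits.

```bash
python3 - <<'E'
from h import *
def line(P): # fit y-direction line, returns angle deg (of dir along +y: atan2(-dx,dy)), point
    vx,vy,x,y=cv2.fitLine(P[:,:2].astype(np.float32),cv2.DIST_HUBER,0,.01,.01).ravel()
    if vy<0:vx,vy=-vx,-vy
    return round(float(np.degrees(np.arctan2(-vx,vy))),3),round(float(x),1),round(float(y),1)
for n in("top","scene"):
    D=np.load(n+"0.npz");p,d=D["p"],D["d"];X=cloud(n,d);hsv=cv2.cvtColor(p,cv2.COLOR_RGB2HSV)
    z=X[...,2]
    inb=(X[...,0]>430)&(X[...,0]<680)&(X[...,1]>-240)&(X[...,1]<340)
    f=inb&(z>45)&(z<51)&(X[...,0]>560); 
    P=X[f]; a=line(P);print(n,"fence top",len(P),a)
    # residual extents
    th=np.radians(a[0]); nx=np.array([np.cos(th),np.sin(th)]);t=np.array([-np.sin(th),np.cos(th)])
    r=P[:,:2]@nx-np.array(a[1:])@nx; print("  x' pct",np.percentile(r,[2,10,50,90,98]).round(1),"y' rng",np.percentile(P[:,:2]@t,[.5,99.5]).round(1))
    m=inb&(z>72)&(z<90)&(hsv[...,2]<110)&(X[...,1]<110)&(X[...,0]<600)
    print("  stock top n",m.sum(),"z",np.median(z[m]),cv2.minAreaRect(X[m][:,:2].astype(np.float32)),line(X[m]),X[m].mean(0).round(1))
    # ray refine on z=82
    v,u=np.nonzero(m);R=ray(n,np.c_[u,v],82);print("  ray",cv2.minAreaRect(R[:,:2].astype(np.float32)),R.mean(0).round(1))
    red=inb&(((hsv[...,0]<8)|(hsv[...,0]>170))&(hsv[...,1]>120)&(p[...,0].astype(int)-p[...,1]>50))
    v,u=np.nonzero(red)
    for i in np.argsort(v)[::1]: print("   ",u[i],v[i],X[v[i],u[i]].round(0).tolist(),p[v[i],u[i]].tolist()) if n=="scene" or i%1==0 else 0
E
```

```text
top fence top 861 (0.397, 617.5, 39.9)
  x' pct [-14.9 -12.1   0.   12.5  14.8] y' rng [-232.7  323.9]
  stock top n 339 z 81.5355529449148 ((542.1585083007812, -55.37213134765625), (226.68463134765625, 18.76411247253418), 87.12065124511719) (-2.944, 540.9, -55.8) [540.9 -54.4  81.3]
  ray ((541.087890625, -55.139991760253906), (225.91514587402344, 16.75761604309082), 88.10997009277344) [540.8 -54.3  82. ]
    198 137 [602.0, 161.0, 116.0] [80, 21, 23]
    199 137 [603.0, 159.0, 111.0] [101, 20, 17]
    200 137 [602.0, 155.0, 114.0] [103, 24, 20]
    201 137 [611.0, 155.0, 81.0] [91, 31, 27]
    198 138 [596.0, 160.0, 125.0] [90, 16, 13]
    199 138 [598.0, 158.0, 117.0] [112, 21, 16]
    200 138 [596.0, 154.0, 122.0] [106, 10, 9]
    201 138 [599.0, 152.0, 113.0] [96, 28, 9]
    198 139 [593.0, 161.0, 122.0] [88, 16, 11]
    199 139 [593.0, 157.0, 124.0] [108, 2, 10]
    201 139 [596.0, 152.0, 112.0] [90, 25, 5]
    198 140 [588.0, 160.0, 129.0] [85, 17, 8]
    199 140 [588.0, 156.0, 130.0] [106, 11, 5]
    200 140 [588.0, 153.0, 130.0] [105, 4, 0]
    201 140 [593.0, 152.0, 111.0] 
[... 2848 characters left out ...]
94 254 [603.0, 157.0, 101.0] [111, 48, 32]
    295 254 [600.0, 160.0, 96.0] [113, 57, 39]
    293 255 [604.0, 155.0, 95.0] [134, 57, 40]
    294 255 [602.0, 158.0, 94.0] [119, 50, 36]
    293 256 [606.0, 156.0, 94.0] [145, 50, 36]
    294 256 [607.0, 159.0, 97.0] [133, 49, 34]
    292 257 [608.0, 154.0, 90.0] [156, 70, 46]
    293 257 [608.0, 157.0, 92.0] [145, 48, 34]
    294 257 [608.0, 159.0, 94.0] [135, 50, 36]
    295 257 [606.0, 162.0, 91.0] [114, 55, 39]
    292 258 [612.0, 155.0, 93.0] [153, 67, 45]
    293 258 [612.0, 157.0, 93.0] [143, 49, 34]
    294 258 [610.0, 160.0, 91.0] [131, 50, 34]
    293 259 [612.0, 158.0, 88.0] [138, 57, 38]
    294 259 [613.0, 161.0, 91.0] [123, 54, 38]
```

Measurements, in robot frame, with both views averaged:

| Item | Value |
|---|---|
| Fence front | x ≈ 604 at y ≈ 50 |
| Jig yaw | ≈ 0.36° |
| Flag | y ≈ 157 ± 5.5, θ ≈ 2.2 |
| Stock thin part | about (541–545, −54), yaw ≈ −2.9° |
| Stock length × thickness | ≈ 228 × 17 mm (given 230 × 16) |
| Stock top | z = 82 (expected 82) |

Next I'll push the flag down along an arc with the closed fingertips.

```bash
python3 - <<'E'
from h import *
ori=[-90,0,-89.64]
xh,zh,y=605,76,157
def tip(th):
    c,s=np.cos(th),np.sin(th)
    px=-32.5*c-42*s; pz=32.5*s-42*c
    b=np.clip((1.9-th)/0.9,0,1)
    return [xh+px-12*b,y,zh+pz]
pts=[tip(t) for t in (2.3,2.0,1.75,1.5,1.25,1.0,.75,.5,.35)]
print(np.round(pts,0).tolist())
bot.grip(0.0,20)
st=[pts[0][0],y,170]
bot.movep(st,ori)
s=readout.get_state();print(s["clock"],s["position"].round(1),s["tcp_rot"].round(2),s["wrist_force"].round(1))
for q in pts:
    r=bot.move_linear(q,rate=60,threshold=14)
    s=readout.get_state();print(r,s["position"].round(1),s["wrist_force"].round(1))
    if r: break
else:
    r=bot.move_linear([580,y,36],rate=20,threshold=7)
    s=readout.get_state();print("end",r,s["position"].round(1),s["wrist_force"].round(1),s["clock"])
for n in("scene","top"):
    p,d=get_image(n)
    b=(160,190,360,305) if n=="scene" else (145,115,325,200)
    crop(n,p,*b,4,n+"1.png")
E
```

```text
[[595.0, 157.0, 128.0], [580.0, 157.0, 123.0], [567.0, 157.0, 115.0], [555.0, 157.0, 105.0], [546.0, 157.0, 94.0], [540.0, 157.0, 81.0], [541.0, 157.0, 67.0], [544.0, 157.0, 55.0], [548.0, 157.0, 48.0]]
4.4833 [595.6 156.3 170.1] [-8.999e+01 -1.000e-02 -8.970e+01] [ 0.3 -0.2  0.2]
False [595.5 157.1 128.4] [0.3 0.5 0.3]
False [579.7 157.  122.9] [ 0.1 -0.  -0.2]
False [566.7 157.  114.9] [ 0.7 -0.   0.1]
False [554.7 156.9 104.8] [ 0.5 -0.3  0.5]
False [545.5 156.9  92.8] [-0.4  0.1 -0.1]
False [539.4 156.9  79.8] [-1.4 -0.2 -1.1]
False [540.3 156.9  66.7] [-0.3 -0.   0.1]
False [544.3 156.9  54.1] [-0.2 -0.  -0.2]
False [548.2 156.9  47.3] [-0.2  0.2  0.7]
end True [558.5 156.7  40.9] [0.7 0.9 0. ] 9.225
```

View pics/scene1.png

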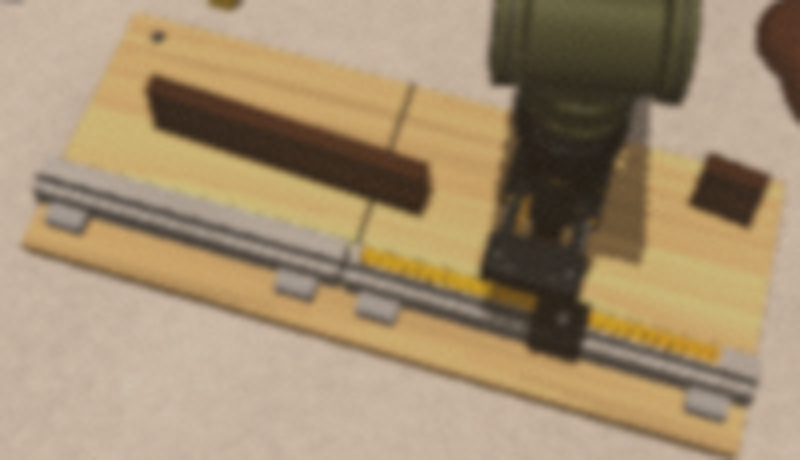

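View pics/top1.png

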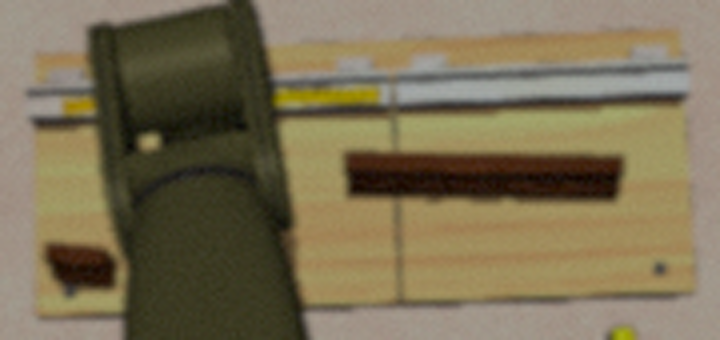

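The arm hides the flag in both views. I'll nudge again to confirm the end stop, then back off and look.

```bash
python3 - <<'E'
from h import *
y=157
r=bot.move_linear([572,y,38],rate=12,threshold=8)
s=readout.get_state();print("end",r,s["position"].round(1),s["wrist_force"].round(1),s["clock"])
bot.move_linear([545,y,40],rate=100)
bot.move_linear([545,y,150],rate=200)
bot.movep([440,-54,180],[-90,0,-92.9])
for n in("scene","top"):
    p,d=get_image(n);np.savez(n+"2.npz",p=p,d=d)
    b=(160,190,360,305) if n=="scene" else (145,115,325,200)
    crop(n,p,*b,4,n+"2.png")
    X=cloud(n,d);hsv=cv2.cvtColor(p,cv2.COLOR_RGB2HSV)
    red=(X[...,0]>540)&(X[...,0]<640)&(abs(X[...,1]-157)<30)&((hsv[...,0]<8)|(hsv[...,0]>170))&(hsv[...,1]>120)&(p[...,0].astype(int)-p[...,1]>40)
    print(n,red.sum(),np.percentile(X[red],[3,50,97],axis=0).round(0).tolist())
print(readout.get_state()["clock"])
E
```

```text
end True [560.3 156.5  35.9] [ 0.2  0.2 -0.3] 10.0917
scene 28 [[574.0, 154.0, 57.0], [601.0, 158.0, 81.0], [610.0, 163.0, 85.0]]
top 38 [[566.0, 152.0, 53.0], [587.0, 156.0, 68.0], [601.0, 162.0, 85.0]]
12.1333
```

View pics/scene2.png

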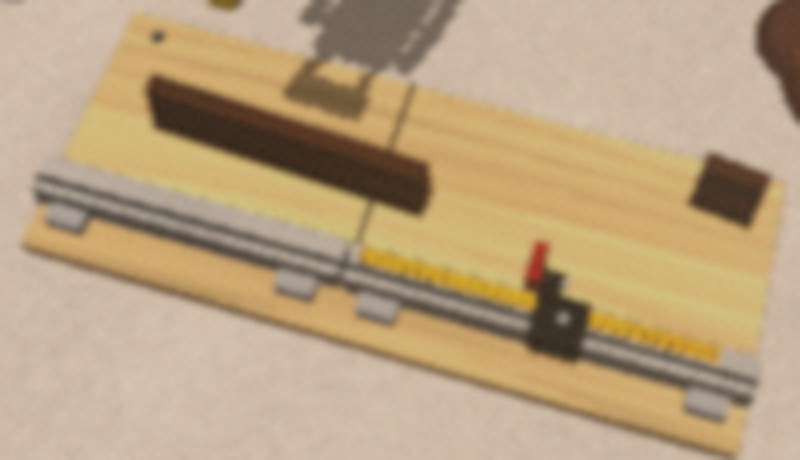

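View pics/top2.png

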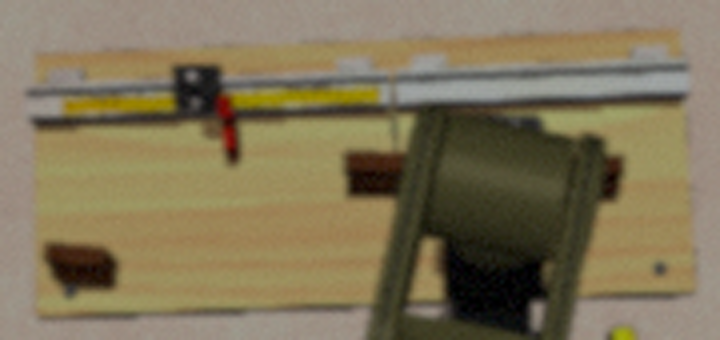

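The flag looks down, with the outer-top corner of its foot at x ≈ 570, z ≈ 55 (expected about 572, 56). The last push still moved it 1.8 mm, so I'll check the end stop again with a slower push.

```bash
python3 - <<'E'
from h import *
D=np.load("top2.npz");p,d=D["p"],D["d"];X=cloud("top",d)
for v in range(136,160): print(v,[X[v,u].round(0).astype(int).tolist() for u in (200,201,202,203)],p[v,202].tolist())
y=157
bot.movep([545,y,150],[-90,0,-89.64]); bot.move_linear([548,y,31],rate=150)
for thr in (8,11):
    r=bot.move_linear([575,y,31],rate=10,threshold=thr)
    for _ in range(3):
        s=readout.get_state();print(thr,r,s["position"].round(2),s["wrist_force"].round(1),s["clock"]);bot.wait(.1)
E
```

```text
136 [[623, 162, 49], [622, 159, 52], [622, 155, 51], [624, 153, 45]] [91, 91, 89]
137 [[621, 163, 45], [619, 159, 49], [620, 156, 46], [619, 152, 49]] [114, 110, 92]
138 [[617, 163, 47], [618, 160, 40], [614, 155, 56], [616, 152, 48]] [124, 101, 62]
139 [[605, 159, 76], [604, 155, 83], [604, 152, 80], [614, 153, 42]] [117, 77, 19]
140 [[600, 158, 85], [600, 155, 83], [600, 152, 83], [609, 152, 50]] [110, 58, 0]
141 [[598, 159, 77], [598, 156, 77], [596, 152, 86], [605, 152, 49]] [108, 50, 9]
142 [[595, 160, 75], [592, 155, 88], [595, 153, 77], [603, 153, 47]] [107, 35, 22]
143 [[590, 159, 83], [591, 156, 80], [590, 152, 81], [602, 154, 37]] [98, 14, 10]
144 [[587, 159, 82], [587, 156, 82], [588, 153, 79], [594, 152, 54]] [68, 11, 9]
145 [[586, 160, 73], [587, 157, 68], [587, 154, 69], [590, 152, 55]] [49, 10, 6]
146 [[585, 161, 63], [586, 159, 57], [586, 155, 57], [586, 152, 57]] [76, 16, 9]
147 [[581, 161, 65], [584, 159, 53], [584, 156, 53], [583, 152, 54]] [108, 14, 3]
148 [[578, 161, 63], [580, 159, 54], [579, 155, 60], [577, 151, 66]] [121, 19, 11]
149 [[576, 162, 57], [577, 159
[... 510 characters left out ...]
 16], [564, 156, 20]] [98, 80, 50]
156 [[561, 167, 18], [560, 163, 22], [561, 160, 18], [560, 156, 21]] [122, 109, 71]
157 [[558, 167, 15], [558, 164, 16], [557, 160, 18], [558, 157, 15]] [146, 134, 87]
158 [[555, 167, 14], [555, 164, 16], [554, 160, 19], [554, 157, 16]] [156, 143, 95]
159 [[551, 167, 18], [550, 163, 22], [550, 160, 20], [551, 157, 17]] [158, 143, 96]
8 True [561.15 156.87  28.47] [0.2 0.5 1.2] 15.6417
8 True [560.6  156.8   28.06] [-0.9 -0.5  0.1] 15.7417
8 True [560.31 156.79  27.92] [-0.3  0.   0.8] 15.8417
11 True [561.91 156.66  25.6 ] [-1.2  0.3 -0.3] 16.8083
11 True [561.55 156.59  25.27] [-0.8  0.5  0. ] 16.9083
11 True [561.27 156.58  25.12] [-0.3 -0.1  0.3] 17.0083
```

```bash
python3 - <<'E'
from h import *
for x in (561,563,565,567):
    bot.move_linear([x,157,30],rate=30)
    for k in range(2):
        s=readout.get_state();print(x,s["position"].round(2),s["wrist_force"].round(1),s["clock"]);bot.wait(.08)
    if s["wrist_force"][0]<-9: break
E
```

```text
561 [561.35 157.09  30.47] [-0.3  0.1 -0.1] 17.425
561 [561.08 157.05  30.17] [-0.2 -0.5 -0.6] 17.5083
563 [562.68 156.98  29.75] [-0.6 -0.   0.9] 17.8417
563 [562.71 156.97  29.76] [-0.8  0.1  0.3] 17.925
565 [563.26 156.96  28.96] [-4.4 -0.2  0.1] 18.2583
565 [563.27 156.96  29.  ] [-5.7  1.   0.3] 18.3417
567 [563.37 156.98  28.83] [-11.    0.2   3.8] 18.675
567 [563.39 156.96  28.84] [-11.2  -0.2   2.9] 18.7583
```

The end stop is confirmed: position holds at x = 563.35 while the force rises to 11 N. Next I'll grasp the stock.

```bash
python3 - <<'E'
from h import *
bot.move_linear([545,157,35],rate=100)
bot.move_linear([545,157,150],rate=200)
o=[-90,0,-92.9]
bot.movep([543,-54,140],o)
bot.grip(0.5,30)
r=bot.move_linear([543,-54,57],rate=80,threshold=15)
bot.move_linear([543,-54,54.5],rate=30)
s=readout.get_state();print(r,s["position"].round(2),s["wrist_force"].round(1),s["clock"])
bot.grip(0.0,30)
s=readout.get_state();print(s["position"].round(2),s["tcp_rot"].round(2),s["wrist_force"].round(1),s["opening"]*95,s["clock"])
for n in("scene",):
    p,d=get_image(n);crop(n,p,160,190,360,305,4,n+"3.png")
E
```

```text
False [543.08 -54.    54.66] [ 0.1  0.1 -1.2] 23.175
[543.19 -54.04  54.62] [-8.997e+01 -1.000e-02 -9.290e+01] [0.8 0.4 0.3] 15.993954359145205 23.7917
```

View pics/scene3.png

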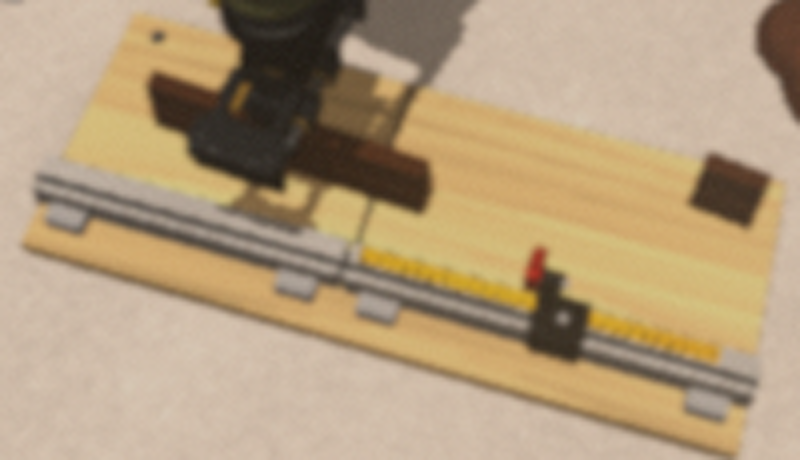

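The grip is sound, with an opening of 15.99 mm against a 16 mm part. Next I'll turn it square, go back to the fence by feel, then along.

```bash
python3 - <<'E'
from h import *
o=[-90,0,-89.64]
bot.move_linear([588,-54,54.5],o,rate=60)
s=readout.get_state();print(s["position"].round(2),s["tcp_rot"].round(2),s["wrist_force"].round(1),s["clock"])
x=590
while x<606:
    bot.move_linear([x,-54,54.5],o,rate=25)
    s=readout.get_state();print(x,s["position"].round(2),s["wrist_force"].round(1),s["wrist_torque"].round(2),s["clock"])
    if s["wrist_force"][0]<-4: break
    x+=2
E
```

```text
[588.71 -54.06  54.65] [-8.988e+01 -1.000e-02 -8.964e+01] [ 0.8 -0.1  2.1] 24.7417
590 [589.71 -54.01  54.62] [-2.7 -0.1  4.9] [-0.06  0.52 -0.04] 24.9917
592 [591.64 -54.    54.63] [-3.2 -0.5  5.9] [-0.02  0.61  0.01] 25.2417
594 [593.65 -53.99  54.62] [-2.4 -0.1  5.1] [-0.06  0.67  0.03] 25.4917
596 [595.66 -53.96  54.62] [-3.3  0.2  4.9] [-0.06  0.65  0.  ] 25.7417
598 [597.71 -53.97  54.64] [-3.5 -0.3  5.5] [-0.07  0.66 -0.01] 25.9917
600 [599.33 -53.96  54.62] [-4.2 -0.3  7.2] [-0.1   0.82  0.  ] 26.2417
```

```bash
python3 - <<'E'
from h import *
o=[-90,0,-89.64]
for x in (601,602,603):
    bot.move_linear([x,-54,54.5],o,rate=25)
    bot.wait(.1)
    s=readout.get_state();print(x,s["position"].round(2),s["wrist_force"].round(1),s["wrist_torque"].round(2),s["clock"])
    if s["wrist_force"][0]<-7: break
E
```

```text
601 [599.34 -53.95  54.62] [-8.3  0.4  9.8] [-0.05  1.47  0.05] 26.5917
```

```bash
python3 - <<'E'
from h import *
o=[-90,0,-89.64]
t=np.tan(np.radians(.36))
X=lambda y,off=0.9: 599.4+off-(y+54)*t
for y in (-20,25):
    bot.move_linear([X(y),y,54.5],o,rate=45)
    s=readout.get_state();print(y,s["position"].round(2),s["wrist_force"].round(1),s["clock"])
base=s["wrist_force"][1]
y=26
while y<46:
    bot.move_linear([X(y),y,54.5],o,rate=20)
    s=readout.get_state();print(y,s["position"].round(2),s["wrist_force"].round(1),s["wrist_torque"].round(2),s["clock"])
    if s["wrist_force"][1]<-8 : break
    y+=1.5
E
```

```text
-20 [599.1  -21.73  54.61] [-5.5 -6.1  7.1] 27.5
25 [598.79  23.1   54.62] [-6.6 -7.3  7. ] 28.65
26 [598.78  23.91  54.61] [-6.1 -7.5  6.9] [-1.09  1.07  0.05] 28.9
27.5 [598.78  25.4   54.65] [-6.2 -8.1  7.1] [-1.1   1.06 -0.03] 29.15
```

```bash
python3 - <<'E'
from h import *
o=[-90,0,-89.64]
t=np.tan(np.radians(.36))
X=lambda y,off=0.7: 599.4+off-(y+54)*t
y=29
while y<47:
    bot.move_linear([X(y),y,54.5],o,rate=20)
    s=readout.get_state();print(y,s["position"].round(2),s["wrist_force"].round(1),s["wrist_torque"].round(2),s["clock"])
    if s["wrist_force"][1]<-9.5 : break
    y+=1
E
```

```text
29 [598.76  27.05  54.64] [-5.9 -6.8  6.6] [-1.06  0.92  0.02] 29.4
30 [598.74  27.98  54.62] [-5.4 -6.9  6.8] [-1.11  0.92  0.02] 29.65
31 [598.72  28.96  54.6 ] [-4.9 -7.6  6.8] [-1.1   0.92  0.03] 29.9
32 [598.74  29.98  54.64] [-5.2 -7.6  6.8] [-1.16  1.03  0.01] 30.15
33 [598.7   30.95  54.61] [-6.  -7.4  7. ] [-1.06  0.99  0.02] 30.4
34 [598.73  31.97  54.64] [-6.1 -8.   7. ] [-1.1   0.95  0.03] 30.65
35 [598.7   32.95  54.64] [-5.9 -7.2  7. ] [-1.16  0.93  0.1 ] 30.9
36 [598.73  33.94  54.66] [-5.2 -6.8  6.8] [-1.11  0.93  0.03] 31.15
37 [598.69  34.94  54.61] [-5.9 -7.8  6.4] [-1.09  1.01  0.1 ] 31.4
38 [598.66  35.94  54.62] [-5.  -7.4  7.4] [-1.05  0.94  0.  ] 31.65
39 [598.68  36.86  54.63] [-5.6 -8.1  6.6] [-1.13  1.    0.02] 31.9
40 [598.68  36.91  54.64] [ -5.7 -11.6   7. ] [-1.65  0.98  0.01] 32.15
```

The stock butts at TCP y = 36.9 (predicted 36.5). Next is the press into the corner.

```bash
python3 - <<'E'
from h import *
o=[-90,0,-89.64]
x0=598.68
for dx,y in ((2.4,40),(2.6,41),(2.8,41.8)):
    bot.move_linear([x0+dx,y,54.5],o,rate=15)
    bot.wait(.15)
    s=readout.get_state();print(dx,y,s["position"].round(2),s["tcp_rot"].round(2),s["wrist_force"].round(1),s["wrist_torque"].round(2),s["clock"])
    if s["wrist_force"][1]<-17: break
bot.wait(.5)
s=readout.get_state();print(s["wrist_force"].round(1),s["clock"])
E
```

```text
2.4 40 [598.72  36.93  54.64] [-90.35  -0.31 -89.61] [-11.3 -11.   12.1] [-1.64  1.89  0.08] 32.5583
2.6 41 [598.74  37.03  54.62] [-90.38  -0.41 -89.59] [-11.2 -14.1  12.1] [-2.14  2.02 -0.03] 32.9583
2.8 41.8 [598.73  37.16  54.6 ] [-90.42  -0.48 -89.59] [-12.5 -15.7  11.8] [-2.57  2.1   0.03] 33.3583
[-11.8 -16.7  12.1] 33.8583
```

```bash
python3 - <<'E'
from h import *
o=[-90,0,-89.64]
x0=598.68
bot.move_linear([x0+2.6,42.7,54.5],o,rate=10)
for k in range(4):
    bot.wait(.2)
    s=readout.get_state();print(s["position"].round(2),s["wrist_force"].round(1),s["wrist_torque"].round(2),s["clock"])
bot.move_linear([x0+.4,37.7,54.5],o,rate=15);bot.wait(.2)
s=readout.get_state();print(s["position"].round(2),s["tcp_rot"].round(2),s["wrist_force"].round(1),s["clock"])
bot.grip(0.45)
s=readout.get_state();print(s["position"].round(2),s["wrist_force"].round(1),s["opening"],s["clock"])
p0=s["position"]
bot.move_linear([598.7,37,130],o,rate=120)
s=readout.get_state();print(s["position"].round(2),s["wrist_force"].round(1),s["clock"])
bot.movep([420,-150,200],o)
for n in("scene","top"):
    p,d=get_image(n);np.savez(n+"4.npz",p=p,d=d)
    b=(160,190,360,305) if n=="scene" else (145,115,325,200)
    crop(n,p,*b,4,n+"4.png")
print(readout.get_state()["clock"])
E
```

```text
[598.72  37.33  54.59] [-12.3 -17.8  10.8] [-2.96  2.08 -0.  ] 34.3083
[598.71  37.32  54.55] [-12.3 -17.6  11.8] [-2.99  2.09  0.04] 34.5083
[598.71  37.32  54.56] [-12.4 -17.8  11.8] [-2.99  2.05  0.03] 34.7083
[598.73  37.31  54.56] [-12.1 -19.2  12.4] [-2.91  2.    0.07] 34.9083
[598.61  37.33  54.51] [-9.006e+01 -6.000e-02 -8.961e+01] [-5.4 -1.2  5.8] 35.625
[599.14  37.68  54.49] [ 0.4  0.5 -0.2] 0.4441617854480894 36.3083
[598.15  37.   129.26] [ 0.1 -0.   0.1] 37.0917
38.2333
```

View pics/scene4.png

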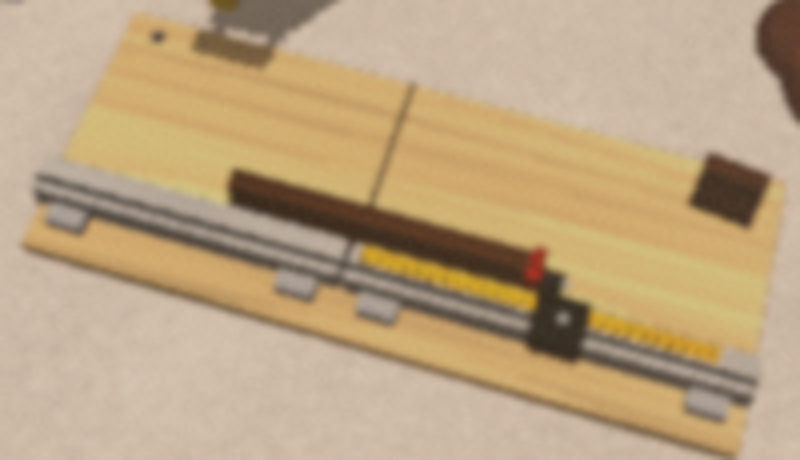

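View pics/top4.png

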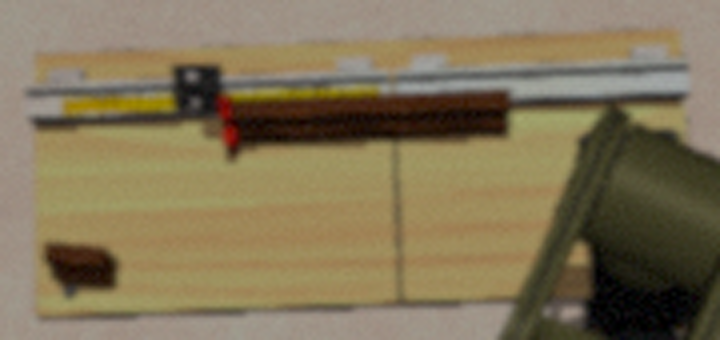

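```bash
python3 - <<'E'
from h import *
for n in("top","scene"):
    D=np.load(n+"4.npz");p,d=D["p"],D["d"];X=cloud(n,d);hsv=cv2.cvtColor(p,cv2.COLOR_RGB2HSV);z=X[...,2]
    m=(X[...,0]>570)&(X[...,0]<640)&(X[...,1]>-100)&(X[...,1]<151)&(z>74)&(z<92)&(hsv[...,2]<110)
    P=X[m]; ys=P[:,1]
    print(n,m.sum(),"z",[np.median(P[(ys>a)&(ys<a+55),2]).round(1) for a in(-75,-20,35,90)],
     "x",[P[(ys>a)&(ys<a+55),0].mean().round(1) for a in(-75,-20,35,90)],"y",np.percentile(ys,[.5,99.5]).round(1))
    vx,vy,x,y=cv2.fitLine(P[:,:2].astype(np.float32),cv2.DIST_HUBER,0,.01,.01).ravel();print("yaw",np.degrees(np.arctan(-vx/vy)))
    f=(X[...,1]>-235)&(X[...,1]<-90)&(z>45)&(z<51)&(X[...,0]>590)&(X[...,0]<645)
    F=X[f];print("fence x mid right part",np.median(F[:,0]),np.median(F[:,1]))
    red=(X[...,0]>540)&(X[...,0]<640)&(abs(X[...,1]-157)<30)&((hsv[...,0]<8)|(hsv[...,0]>170))&(hsv[...,1]>120)&(p[...,0].astype(int)-p[...,1]>40)
    print("red",red.sum(),np.percentile(X[red],[3,50,97],axis=0).round(0).tolist())
E
```

```text
top 334 z [np.float64(81.3), np.float64(82.3), np.float64(81.3), np.float64(81.9)] x [np.float64(594.2), np.float64(594.0), np.float64(594.0), np.float64(592.9)] y [-75.  148.8]
yaw 0.22755206
fence x mid right part 617.7784580148143 -158.74135757400643
red 45 [[570.0, 149.0, 44.0], [587.0, 156.0, 70.0], [604.0, 162.0, 84.0]]
scene 378 z [np.float64(82.2), np.float64(82.0), np.float64(82.1), np.float64(82.2)] x [np.float64(601.2), np.float64(600.7), np.float64(600.6), np.float64(600.4)] y [-73.8 147.9]
yaw 0.316044
fence x mid right part 622.3710388596769 -156.9422418628722
red 33 [[579.0, 151.0, 58.0], [603.0, 155.0, 80.0], [611.0, 163.0, 85.0]]
```

The stock is square (yaw 0.23–0.32° against the fence's 0.32–0.40°), level and tight. Friction from the fence push may have taken part of the first press along y. So I'll regrip once and press the stop first with no fence load, then the fence, so that both forces are known.

```bash
python3 - <<'E'
from h import *
o=[-90,0,-89.64]
def st(l):
    s=readout.get_state();print(l,s["position"].round(2),s["wrist_force"].round(1),s["clock"]);return s["wrist_force"]
bot.movep([598.9,37,110],o)
bot.move_linear([598.9,37,55],o,rate=80);bot.wait(.1)
st("down")
bot.grip(0.0,30); st("grip")
bot.move_linear([599.2,37.5,54.6],o,rate=15)
for y in (39,40,41,41.6,42.2):
    bot.move_linear([599.2,y,54.6],o,rate=15);bot.wait(.12)
    f=st(y)
    if f[1]<-12.5: break
for x in (600,601,602):
    bot.move_linear([x,y,54.6],o,rate=15);bot.wait(.12)
    f=st(x)
    if f[0]<-10: break
bot.wait(.6); st("held")
bot.move_linear([599.1,37.4,54.6],o,rate=15);bot.wait(.15); st("unload")
bot.grip(0.45); st("open")
bot.move_linear([598.7,37.2,130],o,rate=120)
bot.movep([420,-150,200],o)
st("away")
for n in("scene","top"):
    p,d=get_image(n);np.savez(n+"4.npz",p=p,d=d)
    b=(160,190,360,305) if n=="scene" else (145,115,325,200)
    crop(n,p,*b,4,n+"5.png")
    X=cloud(n,d);hsv=cv2.cvtColor(p,cv2.COLOR_RGB2HSV);z=X[...,2]
    m=(X[...,0]>570)&(X[...,0]<640)&(X[...,1]>-100)&(X[...,1]<151)&(z>74)&(z<92)&(hsv[...,2]<110)
    P=X[m];vx,vy,x,y=cv2.fitLine(P[:,:2].astype(np.float32),cv2.DIST_HUBER,0,.01,.01).ravel();print(n,"yaw",np.degrees(np.arctan(-vx/vy)),P.mean(0).round(1),np.percentile(P[:,1],[.5,99.5]).round(1))
E
```

```text
down [599.58  37.05  55.82] [-0.  -0.7 -0.1] 40.2417
grip [598.62  36.99  55.12] [-1.3  0.2  2.4] 40.8
39 [598.68  37.06  55.13] [-4.6 -6.5  5.4] 41.4167
40 [598.66  37.12  55.11] [-4.9 -9.9  6. ] 41.7833
41 [598.68  37.27  55.11] [ -4.9 -13.7   5.6] 42.15
600 [598.69  37.25  55.12] [ -8.1 -12.9   6.7] 42.5167
601 [598.72  37.27  55.13] [-10.6 -13.   10.8] 42.8833
held [598.72  37.24  55.11] [-10.9 -11.8  10. ] 43.4833
unload [598.63  37.16  55.07] [-4.9 -0.4  5.7] 44.0583
open [599.11  37.41  54.55] [-0.5  0.1 -0.5] 44.7417
away [ 420.27 -149.62  199.53] [ 1.   0.7 -0.4] 46.5583
scene yaw 0.15752895 [600.8  37.7  81.5] [-73.3 148.1]
top yaw 0.47965434 [593.7  38.4  81.4] [-75.4 149.1]
```

View pics/scene5.png

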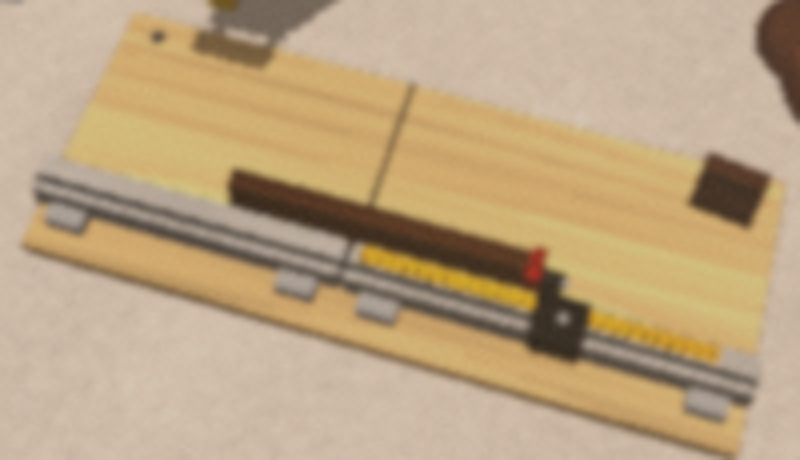

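View pics/top5.png

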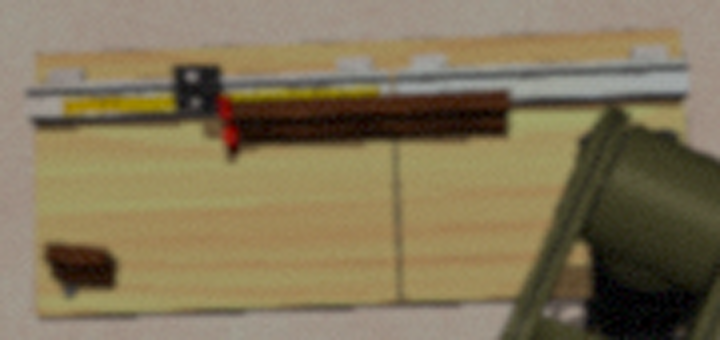

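Both pictures show the stock unchanged in the corner. Its left end meets the red flag (scene crop (535,265), top crop (230,125)) and its back lies along the fence. The offcut is untouched. I'm handing in.

```bash
python3 -c "
from h import *
ticket.job_done();print(readout.get_state()['clock'])"
```

```text
the job is handed in; nothing more can be done
the job is handed in; nothing more can be done
```

The cut is set up and handed in at about 47 s of the 72 s: the flip stop is down and the moulding stands square and tight against fence and stop.

- **Flip stop:** I swung it down with the closed fingertips. At the end the position held while the force rose to 11 N, so it sits on its end stop. Earlier threshold stops had come about 2 mm short, so I pushed again.
- **Moulding:** I gripped it by the thin upper part (15.99 mm against the nominal 16), squared it, slid it to the fence and along it until it butted against the stop.
- **Pressing:** I pressed twice. In the first press the tool read up to about 12 N on the fence and 18–19 N along the fence. Friction took an unknown share of that, so the force on the stop itself was not certain. The second press loaded the stop first; held, it read about 11 N on the fence and 12–13 N along it. The fence already carried about 5 N, so the true force on the stop is somewhat lower. I then eased off, though about 5 N stayed on the fence until the fingers opened, and backed away.
- **Last checks:** The moulding's top was level at 82 mm after the first press and averaged about 81.5 mm at the end. Its left end meets the red flag, and the offcut looks untouched.
- **Disagreements:** The two cameras differ by about 4–7 mm in x, partly because the scene view also catches the back face. The final yaw fits read 0.16° and 0.48° against about 0.36° for the fence, which is within measurement noise. For tightness I relied on contact force rather than the cameras.

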